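Draw the jar rack forward with the hook

TASK

The deck is hot, so use the hook tool on the bench: drop its tip into the eye of the rack that holds the two wide jars, and draw that rack forward along its lane until its front face is level with the front edge of the deck. Then unhook the tool and set it down flat on the open bench, resting on its handle as it was at the start. Do not touch any rack with the gripper or the arm, and leave the other two racks where they are.

Things in the scene. Friction and masses are not known exactly. Their poses are not given: they have to be found in the camera images.
- hook_grip (a point): Centre of the hook tool's white handle block, 70 (x) x 24 (y) x 30 mm high, standing on the bench left or right of the deck; x points to the hook end, z up. From its front an 8 mm steel rod slopes up, from x = 75 mm runs level with its axis 35 mm above this point, and at x = 120 mm turns straight down. 0.12 kg, balanced 10 mm ahead. The other tool, a pusher, ends in a wide cross plate.
- hook_tip (a point): Lower end of the hook's down-turned leg (8 mm round, 45 mm long below the level rod), 120 mm ahead of and 14 mm below hook_grip, so 1 mm above the bench when the tool stands there. Axes as hook_grip.
- jar_rack: The rack to draw out: aluminium block 120 (x) x 86 (y) x 45 mm high with two wide jars (52 mm across, tops 90 mm up), one behind the other. Origin: centre of underside; x points away from the robot, as the deck's, z up. Level steel eye in front: centre at (-84, 0, 35) mm, opening 30 mm, bar 6 mm; the hook rod has 11 mm play each way in it. 0.3 to 0.65 kg, loose, slides with friction.
- vial_rack: Bystander rack: same block, eye, origin and axes as jar_rack, but with twelve small vials (18 mm across, tops 75 mm up).
- tube_rack: Bystander rack: same block, eye, origin and axes as jar_rack, but with four tall tubes (26 mm across, tops 105 mm up).
- deck: Fixed dark metal plate 240 (x) x 310 (y) x 12 mm thick, white unit 85 mm high behind. Origin: centre of underside; x along the lanes away from the robot, front edge at x = -120 mm. Rails 12 mm high part three lanes, 96 mm clear, centred at y = -100, 0, 100 mm, one rack in each. A rack is level with the edge when its origin is at x = -60 mm here (eye overhanging); it starts 80 to 95 mm behind that.
Things that resemble listed ones, but are neither listed nor needed, are in the scene too. Leave any black or turquoise look-alike of the jar_rack alone.

How it is judged:
By the outcome, as a careful person would: the job done as asked, in the order asked, and still so for the second after the job is handed in, with the robot touching nothing.
It also fails if it takes over 53 s, if anything falls off the work surface, if the arm or the gripper's body presses on something with over 40 N, if the wrist force passes 120 N, or if a joint passes its speed limit or range.

ROBOT

A 6-joint arm with a two-finger parallel gripper is mounted at the origin on the work surface. World frame = base frame: x ahead of the robot, y to its left, z up, the work surface at z = 0. Lengths are in mm, angles in rad, forces in N, time in s.
With the tool pointing down it reaches from about 375 to 750 mm from the base axis. Payload 9 kg.
Tool frame: the origin (TCP) lies midway between the tips of the shut fingers; the grasp point (between the pads) lies 19 mm behind it; z points along the fingers, y is the direction in which the jaws open and shut (so a half turn about z gives the same grasp; the last joint's range is limited). The gripper opens to 85 mm and grips with 20 to 120 N. Pads are 22 mm wide; open, the fingers measure 114 mm over their backs; the gripper's body (76 mm by 85 mm) begins 54 mm behind the grasp point. The pads swing forward as they close: fully open they stand 13 mm farther back than shut.
Start: joints at [0.961, 0.104, 0.097, 1.564, 0, 1.353], TCP at [229.119, 554.564, 231.331] pointing down, gripper open.
Joint ranges: [-2.99, 2.99], [-0.84, 1.86], [-1.1, 1.16], [-1.84, 2.11], [-1.51, 1.56], [-3.14, 3.14]. Speed limits (rad/s): [2.22, 2.22, 2.57, 3.14, 3.14, 3.14].

INTERFACE

Orientations are given as a 3x3 rotation matrix whose columns are the frame's x, y, z axes.
In Python, from station import observe, read_camera, get_calibration, close_job, silhouettes, tip_of gives the robot as it stands. The module is installed in compiled form; this text tells all that it offers.
- The arm moves only by the shell command python3 -m handwheel 'ROWS' [FORCE]. ROWS is JSON, a list of rows, each a list of 3 entries, a list of its own where there are three numbers: the shift along the world's x, y, z in mm, then the turn about the world's z in rad, then the closure, from 0 (fully open) to 1 (shut). A call has 1 to 12 rows; each row shifts and turns the commanded pose from where the row before left it; what a row does not reach is not made up. A row lasts 1/8 s, in which the tool goes at most 62.5 mm and 10.7 degrees, less where a joint would pass 70% of its speed; a pose out of reach is approached as far as the arm can. A call is refused whole if a number of a shift passes 62.5 or a number of a turn 0.188, either way. A call with a gripper value outside its range is refused whole. The fingers move at their own pace and stop on an object; FORCE is the grip in N (left out, the last holds). Time passes only in rows, so rows that do not move let the fingers close. It gives the time, the measured TCP pose, the force and the opening at its end, in the units of the state.
- observe(): the state, without advancing time (a new reading comes with each control period).
- read_camera(name): name is "side" or "top"; returns (picture, depth): 480x640x3 uint8, red, green, blue; 480x640 float32, mm along the optical axis (not along the pixel's ray), 0 where there is no reading.
- get_calibration(name): a dict with "fx", "fy", "cx", "cy" (pixels), "pose" (4x4, takes a point from camera to world coordinates). Camera axes: x right, y down, z forward; pixel columns grow to the right and rows downward; lengths in mm; the calibration is good to about 2 mm. A picture is of the moment at which its call begins. get_calibration takes no time and is no camera call.
- close_job(): hands the job in, once; it reports no verdict.
Trained networks look in the newest picture that a camera, given by its name, has taken for a name from the list of things; names that differ only in an ending like _2 or _b are one class to them, and where a whole thing is asked for, a point or a joint stands for the part that bears it (a point fixed in the world has none). Each returns a list of dicts, best first, with "confidence" (0 to 1); they miss things now and then, are a little off and sometimes report something else, mostly with a low value. They report only what shows in the picture. A call takes as long as a camera call. They do not tell look-alikes from the thing itself.
- silhouettes(name, camera): "pixels" (480x640 bool, what is visible of it) and "box" ([left, top, width, height] in pixels, round what is visible of it).
- tip_of(name, camera): "position" ([row, column] in pixels: a listed point, or the origin of a listed thing).
The state is a dict: "clock": time; "joint_positions": joint angles; "qvel": joint speeds; "effort": joint torques, N m; "tcp_pos": TCP position; "ee_rot": TCP orientation; "contact_force": force on the tool from outside, world axes, zero at the start; "wrist_torque": the same for the moment, N m; "grip_width": finger opening in mm.
Only numpy, scipy, OpenCV 4.12 (cv2) and the standard library are available. Lean on these libraries where they do the work, as an engineer would, in place of code of your own. Each camera call takes 0.05 s, during which the arm holds its last target. There are 200 camera calls.

## Working session

There is one attempt and no reset: what is moved stays moved. The work goes in short steps, Python scripts to look and compute and a shell command to move; the robot and the scene stay as the last step left them, time stands still between calls to the robot, and variables do not carry over. Pictures are saved under pics/ and viewed, about 8 in all and at most 12, crops included, and the job is handed in when it is done.

```bash
mkdir -p pics; cat > h.py <<'E'
import numpy as np, cv2
from station import *
def world(cam,depth):
    c=get_calibration(cam); v,u=np.mgrid[:480,:640]
    P=np.stack([(u-c['cx'])/c['fx']*depth,(v-c['cy'])/c['fy']*depth,depth,np.ones_like(depth)],-1)
    return (P@np.array(c['pose']).T)[...,:3]
E
python3 - <<'E'
from h import *
for c in('top','side'):
    im,d=read_camera(c); np.savez(f'{c}.npz',im=im,d=d); cv2.imwrite(f'pics/{c}0.png',im[...,::-1])
    W=world(c,d)
    for n in ['hook_grip','hook_tip','jar_rack','deck']:
        for r in tip_of(n,c)[:4]:
            p=np.round(r['position']).astype(int); print(c,n,p,round(r['confidence'],2),W[p[0],p[1]].round())
o=observe(); print(o['clock'],o['ee_rot'],o['grip_width'])
E
```

```text
top hook_grip [303 468] 0.63 [ 465. -273.   31.]
top hook_tip [248 475] 0.9 [ 575. -303.   -3.]
top jar_rack [179 478] 0.94 [ 704. -278.   89.]
top jar_rack [148 371] 0.79 [759. -73. 102.]
top jar_rack [298 310] 0.7 [479.  41.  46.]
side hook_grip [402 341] 0.66 [ 454. -292.   27.]
side hook_tip [374 408] 0.93 [ 577. -304.    9.]
side jar_rack [296 217] 0.7 [441.  -5.  47.]
side jar_rack [259 391] 0.61 [ 724. -126.   55.]
side jar_rack [336 472] 0.58 [ 688. -329.   34.]
side deck [253 341] 0.98 [704. -19.  23.]
0.5 [[-9.24231606e-01  3.81832343e-01  2.40818714e-05]
 [ 3.81832344e-01  9.24231606e-01  2.81819036e-05]
 [-1.14964644e-05  3.52418434e-05 -9.99999999e-01]] 85.32326189733448
```

View pics/top0.png

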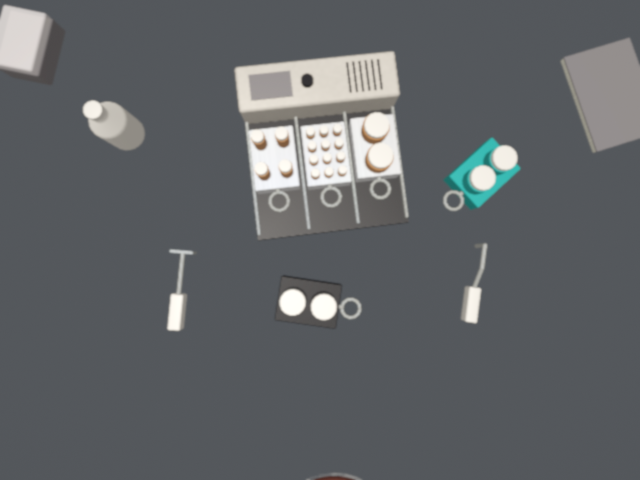

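View pics/side0.png

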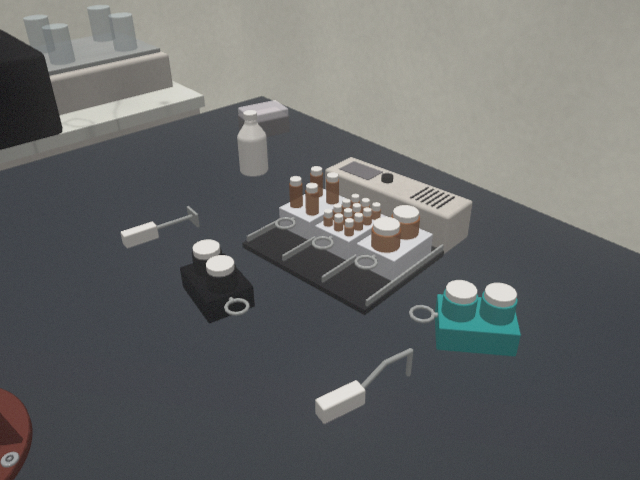

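The top view shows, right of the deck, the hook tool: handle at (472,304), down-turned end at (482,246). The pusher with its cross plate is on the left at (178,300).

There are three jar-rack candidates:
- **Aluminium**, right lane of the deck, at (377,145), eye at (380,189).
- **Black**, at (308,302).
- **Turquoise**, at (483,175).

The aluminium one fits: it is the only one on the deck and it holds two wide jars.

Next I'll measure it and confirm in a crop.

```bash
cat > m.py <<'E'
from h import *
def rect(P,lab):
    r=cv2.minAreaRect(P[:,:2].astype(np.float32)); b=cv2.boxPoints(r)
    print(lab,len(P),'c',np.round(r[0],1),'size',np.round(r[1],1),'ang',round(r[2],1),'z',np.median(P[:,2]).round(1)); return r
def roi(W,x0,x1,y0,y1,z0,z1):
    m=(W[...,0]>x0)&(W[...,0]<x1)&(W[...,1]>y0)&(W[...,1]<y1)&(W[...,2]>z0)&(W[...,2]<z1); return m
E
python3 - <<'E'
from m import *
for c in('top','side'):
    z=np.load(c+'.npz'); im,d=z['im'],z['d']; W=world(c,d); br=im.astype(int).min(-1)
    print(c,'bench z',np.median(W[roi(W,380,420,-150,50,-20,20)][:,2]))
    rect(W[roi(W,400,530,-340,-230,22,40)&(br>150)],'handle top')
    m=roi(W,500,600,-340,-260,5,80)&(br>90); P=W[m]; rect(P,'rod')
    for x in range(500,600,10):
        q=P[(P[:,0]>=x)&(P[:,0]<x+10)]
        if len(q): print(x,len(q),q.mean(0).round(1))
    rect(W[roi(W,640,860,-190,-40,50,64)&(br>140)],'rack top')
    m=roi(W,580,690,-140,-60,30,60)&(br>90); rect(W[m],'eye')
    if c=='top':
        rect(W[roi(W,550,850,-230,260,4,30)],'deck')
    for n in ['jar_rack','vial_rack','tube_rack']:
        for s in silhouettes(n,c)[:3]: print(n,s['box'],round(s['confidence'],2))
z=np.load('top.npz')['im']
cv2.imwrite('pics/crop1.png',np.hstack([cv2.resize(z[90:250,340:440],(375,600),interpolation=3),cv2.resize(z[230:340,430:520],(420,600),interpolation=3)])[...,::-1])
E
```

```text
top bench z -0.7774329987994406
handle top 472 c [ 472.3 -285.7] size [25.7 92.3] ang 81.3 z 29.3
rod 215 c [ 542.6 -296.4] size [ 8.9 83.5] ang 81.9 z 50.0
500 19 [ 505.1 -289.8   30.7]
510 23 [ 514.5 -290.8   38.4]
520 23 [ 524.6 -292.8   44.6]
530 21 [ 534.3 -293.9   51.7]
540 26 [ 544.8 -296.1   52.4]
550 23 [ 555.8 -297.7   52.7]
560 21 [ 565.8 -299.    53.2]
570 39 [ 576.3 -300.3   41.7]
580 20 [ 581.9 -300.2   34.7]
rack top 1365 c [754.  -90.7] size [163.9  87.1] ang 6.9 z 56.3
eye 78 c [680.7 -97.1] size [39.9 16.7] ang 89.8 z 48.7
deck 8637 c [704.5   7.9] size [290.7 471.9] ang 0.0 z 11.6
jar_rack [274.2, 276.2, 86.8, 52.4] 0.88
jar_rack [349.8, 112.8, 52.3, 86.0] 0.81
jar_rack [444.8, 140.0, 73.7, 73.5] 0.56
vial_rack [302.8, 122.0, 51.1, 88.4] 0.97
vial_rack [247.8, 125.8, 52.8, 84.2] 0.2
tube_rack [247.3, 127.2, 53.6, 82.4] 0.93
side bench z 0.9029093592403115
handle top 676 c [ 469.4 -284. ] size [23.8 87.6] ang 81.3 z 30.4
rod 451 c [ 541.7 -295. ] size [ 9.9 84.3] ang 80.9 z 46.7
500 58 [ 504.9 -290.2   32. ]
510 48 [ 515.2 -291.6   39.8]
520 52 [ 525.2 -293.5   46.3]
530 43 [ 534.5 -294.8   52.3]
540 41 [ 544.9 -296.8   53.4]
550 32 [ 554.9 -299.    54.1]
560 34 [ 565.  -299.7   52.9]
570 127 [ 576.4 -302.3   35.4]
580 16 [ 581.2 -302.8   32.7]
rack top 772 c [754.1 -88.5] size [167.   88.8] ang 6.6 z 57.8
eye 79 c [680.2 -95.1] size [18.5 39.2] ang 1.8 z 49.9
jar_rack [408.1, 278.3, 108.8, 77.3] 0.96
jar_rack [355.8, 204.9, 77.4, 76.9] 0.86
jar_rack [181.9, 238.5, 73.5, 83.7] 0.61
vial_rack [313.1, 195.3, 70.5, 63.8] 0.74
tube_rack [276.1, 165.2, 67.2, 76.2] 0.7
```

View pics/crop1.png

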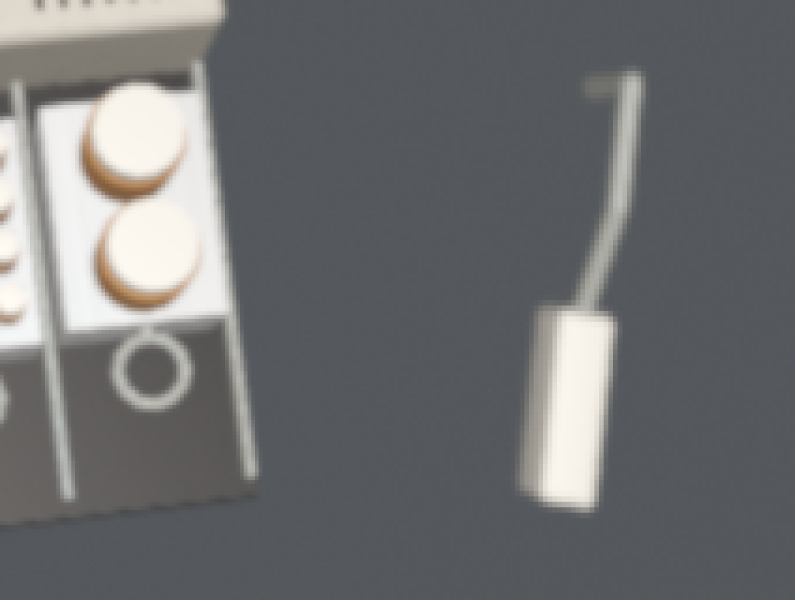

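The crop confirms an aluminium rack in the right lane with two wide jars and its eye at about (380,189), and the single-rod hook tool. Next come the eye, lane direction and deck edge.

```bash
python3 - <<'E'
from m import *
z=np.load('top.npz'); im,d=z['im'],z['d']; W=world('top',d); br=im.astype(int).min(-1)
c=get_calibration('top'); T=np.array(c['pose'])
def ray(r,col,zz):
    v=T[:3,:3]@np.array([(col-c['cx'])/c['fx'],(r-c['cy'])/c['fy'],1]); o=T[:3,3]; return (o+v*(zz-o[2])/v[2]).round(1)
m=(br>95)&(np.mgrid[:480,:640][0]>176)&(np.mgrid[:480,:640][0]<201)&(np.mgrid[:480,:640][1]>366)&(np.mgrid[:480,:640][1]<394)
p=np.argwhere(m); print('eye bbox',p.min(0),p.max(0)); e=(p.min(0)+p.max(0))/2; print('eye',ray(*e,49), ray(188.7,380.5,49))
# deck plate
mm=roi(W,540,880,-200,230,6,18).astype(np.uint8); mm=cv2.morphologyEx(mm,cv2.MORPH_OPEN,np.ones((3,3)))
n,l,s,_=cv2.connectedComponentsWithStats(mm); 
fr=[]
for y in range(-120,160,8):
    q=W[(mm>0)&(abs(W[...,1]-y)<4)]; 
    if len(q): fr.append((y,q[:,0].min()))
fr=np.array(fr); k=np.polyfit(fr[:,0],fr[:,1],1); 
for _ in range(3):
    g=abs(fr[:,1]-np.polyval(k,fr[:,0]))<3; k=np.polyfit(fr[g,0],fr[g,1],1)
print('front edge x =',k, g.sum(),len(fr), 'yaw deg',np.degrees(np.arctan(-k[0])))
# rack block faces per lane
yaw=np.arctan(-k[0]); u=np.array([np.cos(yaw),np.sin(yaw)]); v=np.array([-u[1],u[0]])
top=W[roi(W,640,860,-190,200,53,61)&(br>140)]; F=top[:,:2]@v; X=top[:,:2]@u
edge=(np.array([k[1],0])@u); 
for a,b in((-240,-132),(-132,-34),(-34,80)):
    s=(F>a)&(F<b); print('rack',a,s.sum(),'front-edge',np.percentile(X[s],2)-edge,'lat',np.percentile(F[s],[2,98]))
E
python3 -m handwheel '[[[60,-60,0],-0.18,0],[[60,-60,0],-0.18,0],[[60,-60,0],-0.18,0],[[55,-60,0],0,0],[[45,-60,0],0,0],[[20,-60,0],0,0],[[0,-60,0],0,0],[[0,-60,0],0,0],[[0,-60,0],0,0],[[0,-60,0],0,0],[[-30,-60,0],0,0],[[-30,-60,0],0,0]]'
```

```text
eye bbox [177 367] [199 393]
eye [692.7 -97.   49. ] [691.3 -98.   49. ]
front edge x = [-1.14841727e-01  6.10469701e+02] 34 35 yaw deg 6.551246217941303
rack -240 1255 front-edge 94.66927252187725 lat [-217.58024605 -133.58038214]
rack -132 1562 front-edge 90.15263359299058 lat [-119.04571068  -35.35808793]
rack -34 1716 front-edge 93.59361165444955 lat [-17.0916654   66.48478074]
clock: 2.3
tcp_pos: [404.4, -86.8, 231.4]
ee_rot: [[-0.597, 0.803, 0.001], [0.803, 0.597, -0.0], [-0.001, 0.0, -1.0]]
contact_force: [1.6, -0.9, 0.2]
grip_width: 85.1
```

```bash
python3 -m handwheel '[[[10,-40,0],0.15,0],[[10,-40,0],0.15,0],[[10,-40,0],0.15,0],[[10,-40,-20],0.15,0],[[10,-37,-40],0.15,0],[[10,0,-40],0.03,0],[[0,0,-30],0,0],[[0,0,0],0,0]]'
python3 - <<'E'
from m import *
o=observe(); print(o['tcp_pos'],np.degrees(np.arctan2(o['ee_rot'][1][1],o['ee_rot'][0][1])),o['joint_positions'])
im,d=read_camera('side'); cv2.imwrite('pics/s1.png',im[250:480,240:480][:,:,::-1].repeat(2,0).repeat(2,1))
E
```

```text
clock: 3.3
tcp_pos: [464.0, -280.9, 99.0]
ee_rot: [[-0.988, 0.151, -0.003], [0.151, 0.988, 0.003], [0.004, 0.003, -1.0]]
contact_force: [-0.5, 0.0, 0.3]
grip_width: 85.6
[ 463.95516286 -280.88459296   98.95792024] 81.29983457576039 [-7.85707831e-01 -4.71808604e-02 -2.97115884e-01  1.32557850e+00
  4.46140310e-05 -6.33866745e-01]
```

View pics/s1.png

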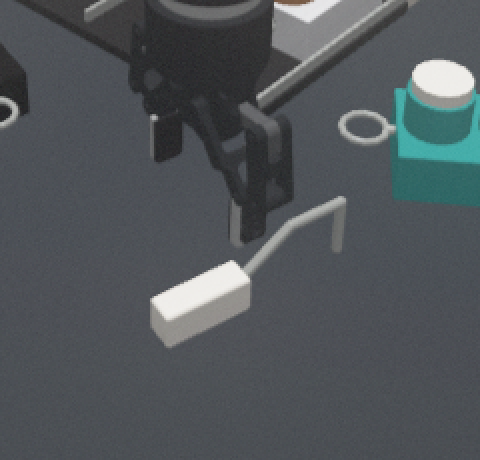

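The gripper is above the handle, with the jaws straddling it and aligned across it. I'll descend and grip.

```bash
python3 -m handwheel '[[[0,-2,-30],0,0],[[0,0,-30],0,0],[[0,0,-20],0,0],[[0,0,-12],0,0],[[0,0,-4],0,0],[[0,0,0],0,0]]'
python3 -m handwheel '[[[0,0,0],0,0.5],[[0,0,0],0,0.7],[[0,0,0],0,1],[[0,0,0],0,1],[[0,0,0],0,1],[[0,0,0],0,1]]' 80
```

```text
clock: 4.1
tcp_pos: [465.7, -284.6, 6.3]
ee_rot: [[-0.989, 0.151, 0.001], [0.151, 0.989, -0.001], [-0.001, -0.001, -1.0]]
contact_force: [-0.2, -0.1, 0.0]
grip_width: 85.3
clock: 4.85
tcp_pos: [465.6, -284.5, 5.8]
ee_rot: [[-0.989, 0.151, 0.001], [0.151, 0.989, -0.0], [-0.001, -0.0, -1.0]]
contact_force: [-0.3, 0.6, 5.5]
grip_width: 22.6
```

```bash
python3 -m handwheel '[[[0,0,15],0,1],[[0,0,35],0,1],[[0,0,35],0,1],[[0,0,15],0,1],[[15,35,0],0.09,1],[[15,35,0],0.09,1],[[15,35,0],0.086,1],[[20,35,0],0,1],[[15,22,0],0,1],[[10,10,0],0,1],[[0,0,0],0,1],[[0,0,0],0,1]]'
cat > look.py <<'E'
import sys
from m import *
k=sys.argv[1]
o=observe(); print(o['clock'],o['tcp_pos'].round(1) if hasattr(o['tcp_pos'],'round') else o['tcp_pos'],'yaw',np.degrees(np.arctan2(o['ee_rot'][1][1],o['ee_rot'][0][1])),o['contact_force'])
ims=[]
for c,(r0,r1,c0,c1) in dict(top=(110,270,330,450),side=(180,380,260,460)).items():
    im,d=read_camera(c); np.savez(f'{k}_{c}.npz',im=im,d=d); ims.append(cv2.resize(im[r0:r1,c0:c1],None,fx=600/(r1-r0)*.8,fy=600/(r1-r0)*.8,interpolation=3))
    W=world(c,d)
    for r in tip_of('hook_tip',c)[:3]+tip_of('hook_grip',c)[:2]:
        p=np.round(r['position']).astype(int); print(c,p,round(r['confidence'],2),W[p[0],p[1]].round())
h=min(i.shape[0] for i in ims); out=np.hstack([i[:h] for i in ims])[:600,:900]; print(out.shape)
cv2.imwrite(f'pics/{k}.png',cv2.resize(out,None,fx=min(1,800/out.shape[1]),fy=min(1,800/out.shape[1]))[...,::-1])
E
python3 look.py l1
```

```text
clock: 6.35
tcp_pos: [554.8, -112.9, 105.1]
ee_rot: [[-0.994, -0.113, -0.001], [-0.113, 0.994, 0.0], [0.001, 0.0, -1.0]]
contact_force: [0.3, 0.3, -2.0]
grip_width: 22.6
6.35 [ 554.8 -112.9  105.1] yaw 96.50159402235344 [ 0.28570569  0.26895844 -2.04628497]
top [194 385] 0.72 [ 686. -113.   13.]
side [243 364] 0.75 [721. -62.  58.]
side [267 310] 0.56 [ 540. -127.  124.]
side [240 354] 0.51 [721. -37.  53.]
(480, 840, 3)
```

View pics/l1.png

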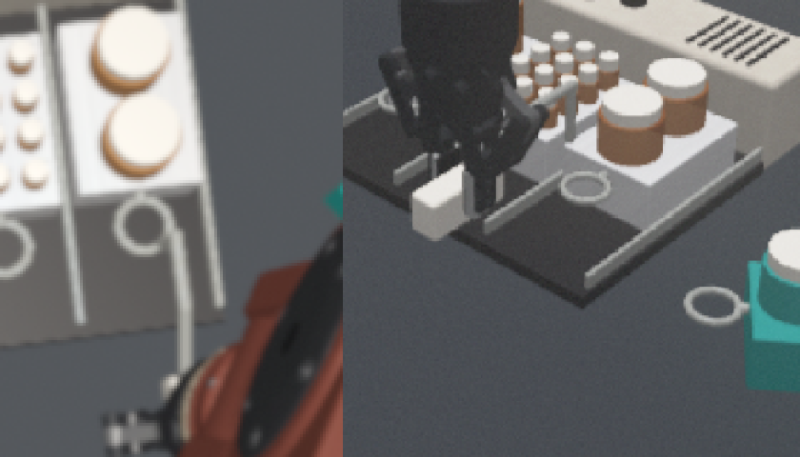

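The view shows the hook's leg held above the lane, with the rod end right of the eye in the top crop at about (172,232) and the eye at (143,222). The rod end is also shifted by parallax, so I'll measure it by depth.

```bash
cat > hk.py <<'E'
import sys
from m import *
k=sys.argv[1]; zr=float(sys.argv[2])  # expected rod axis height
t=observe()['tcp_pos']
for c in('top','side'):
    z=np.load(f'{k}_{c}.npz'); im,d=z['im'],z['d']; W=world(c,d); br=im.astype(int).min(-1)
    P=W[roi(W,t[0]+55,t[0]+150,t[1]-40,t[1]+50,zr-12,zr+12)]
    print(c,'rod n',len(P))
    for x in np.arange(t[0]+55,t[0]+150,10):
        q=P[(P[:,0]>=x)&(P[:,0]<x+10)]
        if len(q): print(round(x-t[0]),len(q),q.mean(0).round(1),q[:,0].max().round(1))
    L=W[roi(W,t[0]+85,t[0]+150,t[1]-20,t[1]+50,zr-48,zr-10)&(br>80)]
    if len(L): print('leg',len(L),np.median(L,0).round(1),L.min(0).round(1),L.max(0).round(1))
E
python3 hk.py l1 150
```

```text
top rod n 167
55 24 [ 614.6 -106.7  145.7] 619.0
65 25 [ 624.8 -105.6  151.2] 629.4
75 28 [ 634.7 -104.8  151.7] 639.5
85 29 [ 645.6 -103.5  151.7] 650.1
95 25 [ 655.7 -102.   151.9] 660.1
105 28 [ 665.3 -100.9  150.5] 669.4
115 8 [ 671.7 -100.5  150.4] 673.0
leg 19 [667.7 -97.8 123.6] [ 665.8 -101.6  105.2] [671.7 -96.9 139.7]
side rod n 111
65 5 [ 626.7 -104.3  154.4] 629.1
75 16 [ 635.8 -105.2  153.7] 639.9
85 24 [ 644.8 -104.5  152.8] 649.9
95 23 [ 654.9 -103.4  152.9] 659.7
105 36 [ 666.1 -102.   147.5] 670.0
115 7 [ 670.9 -101.6  148.4] 671.7
leg 91 [ 667.4 -101.8  121.9] [ 663.7 -105.6  102.8] [672.5 -95.9 139.4]
```

```bash
cat > ray.py <<'E'
from m import *
def ray(cam,r,col,zz):
    c=get_calibration(cam); T=np.array(c['pose']); v=T[:3,:3]@np.array([(col-c['cx'])/c['fx'],(r-c['cy'])/c['fy'],1]); o=T[:3,3]; return (o+v*(zz-o[2])/v[2]).round(1)
E
python3 - <<'E'
from ray import *
print(ray('top',188.7,380.5,47),ray('side',261.7,366,47))
E
```

```text
[691.7 -98.3  47. ] [693.9 -95.2  47. ]
```

```bash
python3 -m handwheel '[[[12,2,0],0,1],[[12,2.5,0],0,1],[[0,0,0],0,1],[[0,0,-25],0,1],[[0,0,-10],0,1],[[0,0,0],0,1]]'
python3 look.py l2;python3 hk.py l2 116
```

```text
clock: 7.4
tcp_pos: [578.6, -107.4, 69.6]
ee_rot: [[-0.993, -0.114, -0.002], [-0.114, 0.993, 0.001], [0.002, 0.001, -1.0]]
contact_force: [-0.0, 1.2, -1.2]
grip_width: 22.4
7.4 [ 578.6 -107.4   69.6] yaw 96.54665182818036 [-0.03106211  1.23488611 -1.16011394]
top [184 379] 0.49 [ 707. -101.   11.]
top [151 373] 0.33 [754. -77. 100.]
side [254 369] 0.85 [715. -82.  47.]
side [275 321] 0.66 [ 568. -120.   92.]
(480, 840, 3)
top rod n 155
55 25 [ 639.4 -101.   109.9] 644.0
65 24 [649.8 -99.9 116.2] 654.5
75 24 [659.8 -99.1 115.7] 663.9
85 26 [670.1 -98.  116.3] 674.6
95 21 [679.8 -96.5 116.1] 684.0
105 28 [689.8 -95.4 115.2] 694.7
115 4 [695.9 -93.9 112.2] 696.8
145 3 [727.9 -95.8 104.6] 728.6
leg 129 [725.1 -92.   91.3] [ 689.3 -109.7   68.2] [729.7 -72.6 105.1]
side rod n 119
65 9 [ 652.1 -100.5  120.3] 654.2
75 18 [660.9 -99.8 118.9] 663.7
85 19 [669.5 -99.3 118.6] 674.7
95 22 [679.2 -97.5 118.6] 684.5
105 42 [690.7 -97.  114.9] 694.1
115 3 [696.8 -96.5 110. ] 697.6
145 6 [727.3 -92.2 104.4] 729.1
leg 197 [724.  -95.3  95.1] [ 688.7 -109.7   69.2] [729.7 -69.8 105.9]
```

View pics/l2.png

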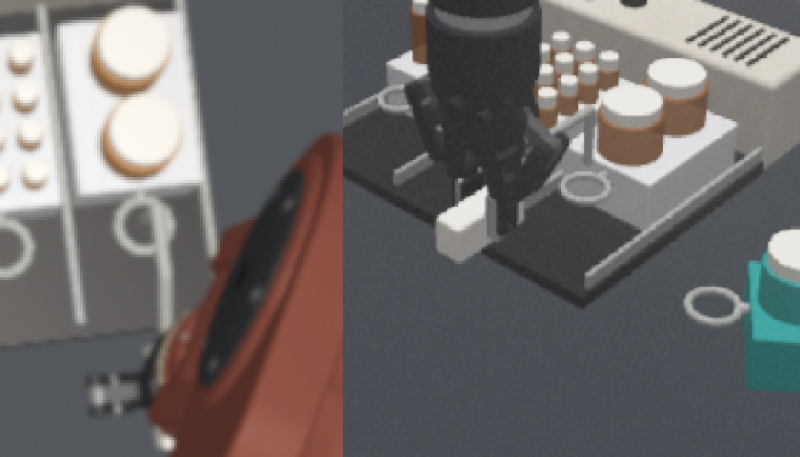

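The leg now stands over the eye, within about 1–2 mm. I'll lower it in.

```bash
python3 -m handwheel '[[[0,-1,-10],0,1],[[0,0,-10],0,1],[[0,0,-10],0,1],[[0,0,-8],0,1],[[0,0,0],0,1]]'
python3 look.py l3
```

```text
clock: 8.32
tcp_pos: [578.7, -108.4, 31.3]
ee_rot: [[-0.993, -0.114, -0.001], [-0.114, 0.993, 0.001], [0.001, 0.001, -1.0]]
contact_force: [-0.6, -1.4, -0.5]
grip_width: 22.6
8.325 [ 578.7 -108.4   31.3] yaw 96.54183123886342 [-0.62974147 -1.41359733 -0.52169397]
top [152 375] 0.71 [752. -80. 102.]
top [189 378] 0.69 [691. -93.  46.]
side [270 368] 0.98 [715. -81.  11.]
side [293 320] 0.87 [ 564. -122.   59.]
(480, 840, 3)
```

View pics/l3.png

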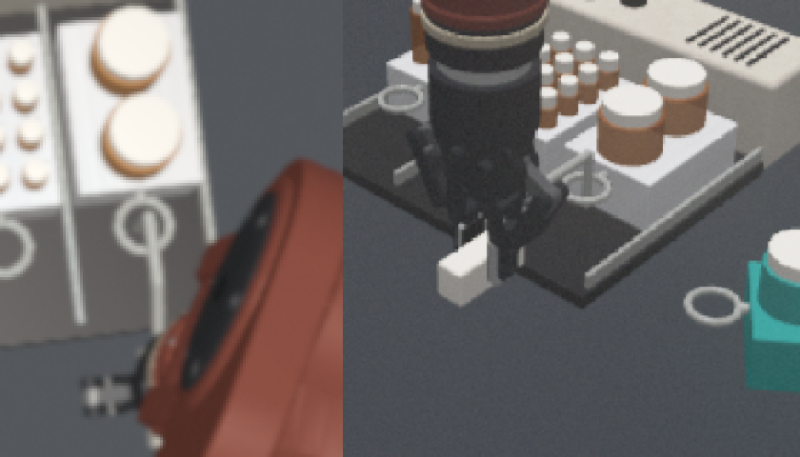

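The hook is in the eye with no contact force. I'll pull slowly along the lane.

```bash
python3 -m handwheel '[[[-6,-0.7,0],0,1],[[-8,-0.9,0],0,1],[[-8,-0.9,0],0,1],[[-8,-0.9,0],0,1],[[-8,-0.9,0],0,1],[[-8,-0.9,0],0,1],[[-8,-0.9,0],0,1],[[-8,-0.9,0],0,1],[[-8,-0.9,0],0,1],[[-8,-0.9,0],0,1],[[-8,-0.9,0],0,1],[[-6,-0.7,0],0,1]]'
python3 -m handwheel '[[[-4,-0.5,0],0,1],[[0,0,0],0,1]]'
cat > rk.py <<'E'
import sys
from m import *
yaw=np.radians(6.55); u=np.array([np.cos(yaw),np.sin(yaw)]); v=np.array([-u[1],u[0]]); edge=610.47*u[0]
for c in('top','side'):
  im,d=read_camera(c); W=world(c,d); br=im.astype(int).min(-1); np.savez(f'rk_{c}.npz',im=im,d=d)
  W0=world(c,np.load(c+'.npz')['d']); br0=np.load(c+'.npz')['im'].astype(int).min(-1)
  for lab,w,b in(('before',W0,br0),('now',W,br)):
    top=w[roi(w,560,860,-210,200,53,61)&(b>140)]; F=top[:,:2]@v; X=top[:,:2]@u
    for n,lo,hi in(('jar',-222,-132),('vial',-120,-34),('tube',-18,67)):
        s=(F>lo)&(F<hi)
        if s.sum()>30:
            s&=(F>lo+15)&(F<hi-15); h,e=np.histogram(X[s],bins=np.arange(560,860,2)); i=np.argmax(h>0.4*np.median(h[h>0])); print(c,lab,n,s.sum(),'front-edge',(e[i]-edge).round(1),np.percentile(X[s],[1,99]).round(1)-edge.round(1))
E
python3 rk.py
```

```text
clock: 10.12
tcp_pos: [486.8, -119.2, 32.4]
ee_rot: [[-0.993, -0.114, 0.0], [-0.114, 0.993, 0.0], [-0.0, 0.0, -1.0]]
contact_force: [2.5, -0.5, -0.9]
grip_width: 22.7
clock: 10.38
tcp_pos: [482.8, -119.6, 32.2]
ee_rot: [[-0.994, -0.114, -0.001], [-0.114, 0.994, 0.0], [0.001, 0.0, -1.0]]
contact_force: [-0.4, -0.1, -0.2]
grip_width: 22.5
top before jar 497 front-edge 93.5 [ 94.  212.8]
top before vial 938 front-edge 87.5 [ 89.5 208.2]
top before tube 1053 front-edge 91.5 [ 92.9 210.7]
top now jar 548 front-edge 9.5 [  9.8 128.8]
top now vial 935 front-edge 87.5 [ 89.7 208.3]
top now tube 1045 front-edge 91.5 [ 93.1 210.8]
side before jar 345 front-edge 91.5 [ 93.1 213.1]
side before vial 180 front-edge 85.5 [ 87.8 216.4]
side before tube 347 front-edge 89.5 [ 91.1 210.4]
side now jar 422 front-edge 5.5 [  6.9 128.1]
side now vial 193 front-edge 45.5 [ 66.1 206. ]
side now tube 200 front-edge 91.5 [ 92.9 211.1]
```

```bash
python3 -m handwheel '[[[-3,-0.3,0],0,1],[[-3,-0.3,0],0,1],[[0,0,0],0,1],[[0,0,0],0,1]]'
python3 rk.py | grep 'now jar'
python3 - <<'E'
from ray import *
t=np.load('rk_top.npz')['im']; s=np.load('rk_side.npz')['im']
cv2.imwrite('pics/e.png',np.hstack([cv2.resize(t[180:260,340:420],(400,400),interpolation=3),cv2.resize(s[230:310,300:380],(400,400),interpolation=3)])[...,::-1])
# deck edge subpixel in top image: columns left of the jar lane / right sliver
yaw=np.radians(6.55);u=np.array([np.cos(yaw),np.sin(yaw)]);edge=610.47*u[0]
for c,f in(('top','top.npz'),('side','side.npz')):
    g=cv2.GaussianBlur(np.load(f)['im'].astype(float).mean(-1),(3,3),0)
    K=get_calibration(c);T=np.linalg.inv(np.array(K['pose']));v=np.array([-u[1],u[0]])
    S=np.arange(-18,18,.5); prof=[]
    for l in np.r_[-205:-190:3,-160:-140:3,-110:-95:3,-60:-40:3,-10:5:3,40:60:3]:
        P=np.array([np.r_[u*(edge+a)+v*l,12,1] for a in S])@T.T; P=P[:,:3]
        uv=np.stack([P[:,0]/P[:,2]*K['fx']+K['cx'],P[:,1]/P[:,2]*K['fy']+K['cy']],1).astype(np.float32)
        prof.append(cv2.remap(g.astype(np.float32),uv[:,:1],uv[:,1:],1)[:,0])
    p=np.median(prof,0); print(c,p[::3].round(0), 'max grad at',S[np.argmax(abs(np.gradient(p)))])
E
```

```text
clock: 10.98
tcp_pos: [477.1, -120.2, 32.3]
ee_rot: [[-0.993, -0.114, -0.0], [-0.114, 0.993, 0.0], [0.0, 0.0, -1.0]]
contact_force: [-0.0, 1.3, -1.4]
grip_width: 22.3
top now jar 544 front-edge 3.5 [  4.3 122.7]
side now jar 432 front-edge 1.5 [  2.7 122.6]
top [ 88.  88.  88.  88.  88.  88.  88.  88.  88.  87.  85.  86.  90.  95.
 101. 105. 106. 106. 106. 106. 106. 106. 106. 106.] max grad at 1.5
side [75. 75. 74. 72. 68. 62. 54. 48. 45. 44. 45. 47. 50. 53. 56. 57. 58. 58.
 58. 58. 58. 58. 58. 58.] max grad at -10.5
```

View pics/e.png

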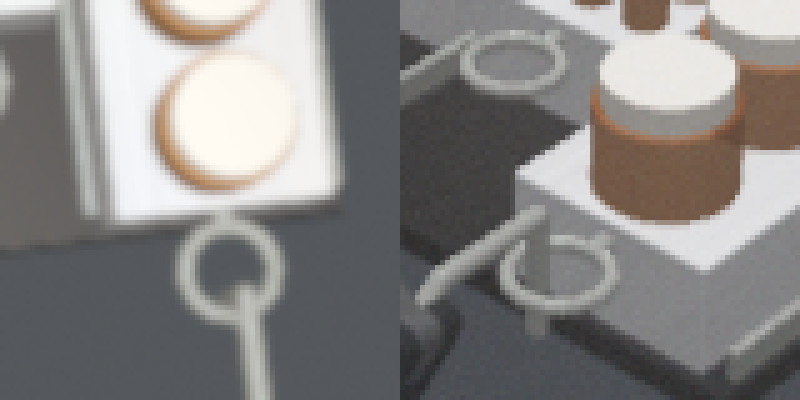

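The rack is about 2 mm short of the edge in both views, so I'll pull 2 mm more.

```bash
python3 -m handwheel '[[[-2,-0.2,0],0,1],[[0,0,0],0,1],[[0,0,0],0,1]]'
python3 rk.py | grep 'now jar'
```

```text
clock: 11.45
tcp_pos: [475.3, -120.4, 32.3]
ee_rot: [[-0.993, -0.114, 0.0], [-0.114, 0.993, 0.0], [-0.0, 0.0, -1.0]]
contact_force: [2.1, 0.2, -1.6]
grip_width: 22.9
top now jar 532 front-edge 1.5 [  2.7 121.2]
side now jar 424 front-edge -0.5 [  1.3 121. ]
```

It is level within about 0.5 mm. Now I'll unhook: move forward to the middle of the eye, lift, and carry the tool to the open bench.

```bash
python3 -m handwheel '[[[5,0.6,0],0,1],[[5,0.6,0],0,1],[[0,0,0],0,1],[[0,0,10],0,1],[[0,0,15],0,1],[[0,0,20],0,1],[[0,0,20],0,1],[[0,0,0],0,1]]'
python3 -m handwheel '[[[-5,-20,0],-0.06,1],[[-5,-35,0],-0.09,1],[[-5,-35,0],-0.09,1],[[-5,-35,0],-0.026,1],[[0,-25,0],0,1],[[0,-14,0],0,1],[[0,0,-25],0,1],[[0,0,-25],0,1],[[0,0,-20],0,1],[[0,0,-5],0,1],[[0,0,0],0,1]]'
python3 rk.py
```

```text
clock: 12.55
tcp_pos: [486.6, -119.9, 99.9]
ee_rot: [[-0.993, -0.114, 0.004], [-0.114, 0.993, -0.002], [-0.003, -0.002, -1.0]]
contact_force: [0.3, -0.4, -1.2]
grip_width: 22.6
clock: 13.92
tcp_pos: [465.3, -282.9, 22.5]
ee_rot: [[-0.989, 0.151, -0.0], [0.151, 0.989, 0.0], [0.0, 0.0, -1.0]]
contact_force: [0.3, 0.4, -0.5]
grip_width: 22.6
top before jar 497 front-edge 93.5 [ 94.  212.8]
top before vial 938 front-edge 87.5 [ 89.5 208.2]
top before tube 1053 front-edge 91.5 [ 92.9 210.7]
top now jar 547 front-edge 1.5 [  2.7 121.1]
top now vial 940 front-edge 87.5 [ 89.7 208.3]
top now tube 1046 front-edge 91.5 [ 92.8 210.9]
side before jar 345 front-edge 91.5 [ 93.1 213.1]
side before vial 180 front-edge 85.5 [ 87.8 216.4]
side before tube 347 front-edge 89.5 [ 91.1 210.4]
side now jar 99 front-edge 73.5 [ 75.2 122.4]
side now tube 116 front-edge 89.5 [ 53.4 114.5]
```

The rack kept its place after unhooking. I'll lower until there is contact.

```bash
python3 -m handwheel '[[[0,0,-7],0,1],[[0,0,-5],0,1],[[0,0,-2],0,1],[[0,0,-1],0,1],[[0,0,0],0,1]]'
```

```text
clock: 14.65
tcp_pos: [465.3, -283.2, 7.3]
ee_rot: [[-0.989, 0.151, 0.0], [0.151, 0.989, 0.0], [-0.0, 0.0, -1.0]]
contact_force: [0.4, 0.5, -0.9]
grip_width: 22.5
```

```bash
python3 -m handwheel '[[[0,0,-1],0,1],[[0,0,0],0,1]]'
```

```text
clock: 14.9
tcp_pos: [465.3, -283.2, 6.4]
ee_rot: [[-0.988, 0.151, 0.0], [0.151, 0.988, 0.0], [-0.0, 0.0, -1.0]]
contact_force: [0.0, 0.4, -0.7]
grip_width: 22.3
```

```bash
python3 -m handwheel '[[[0,0,-1],0,1],[[0,0,0],0,1]]'
```

```text
clock: 15.15
tcp_pos: [465.4, -283.3, 5.8]
ee_rot: [[-0.989, 0.151, 0.0], [0.151, 0.989, -0.0], [-0.0, -0.0, -1.0]]
contact_force: [-1.0, 1.8, 4.7]
grip_width: 22.6
```

Contact at 4.7 N, the same as at the grasp. I'll open and retreat straight up.

```bash
python3 -m handwheel '[[[0,0,0],0,0.6],[[0,0,0],0,0.3],[[0,0,0],0,0],[[0,0,0],0,0],[[0,0,0],0,0],[[0,0,10],0,0],[[0,0,30],0,0],[[0,0,40],0,0],[[0,0,50],0,0],[[-20,-20,50],0,0],[[-20,-20,20],0,0],[[0,0,0],0,0]]'
python3 rk.py; python3 - <<'E'
from m import *
z=np.load('rk_side.npz');W=world('side',z['d']);br=z['im'].astype(int).min(-1)
rect(W[roi(W,400,530,-340,-230,22,40)&(br>150)],'handle top')
cv2.imwrite('pics/fin.png',np.hstack([np.load('rk_top.npz')['im'][80:400,240:560],z['im'][160:480,200:520]])[...,::-1])
E
```

```text
clock: 16.65
tcp_pos: [425.1, -325.1, 208.1]
ee_rot: [[-0.988, 0.153, 0.002], [0.153, 0.988, -0.003], [-0.003, -0.003, -1.0]]
contact_force: [0.3, -0.3, -0.5]
grip_width: 85.5
top before jar 497 front-edge 93.5 [ 94.  212.8]
top before vial 938 front-edge 87.5 [ 89.5 208.2]
top before tube 1053 front-edge 91.5 [ 92.9 210.7]
top now jar 544 front-edge 1.5 [  2.7 121.6]
top now vial 932 front-edge 87.5 [ 89.8 208. ]
top now tube 1057 front-edge 91.5 [ 92.7 211. ]
side before jar 345 front-edge 91.5 [ 93.1 213.1]
side before vial 180 front-edge 85.5 [ 87.8 216.4]
side before tube 347 front-edge 89.5 [ 91.1 210.4]
side now jar 152 front-edge -0.5 [  1.  119.6]
side now tube 159 front-edge 89.5 [ 79.4 144.2]
handle top 765 c [ 471.3 -284.5] size [24.9 91.6] ang 82.3 z 30.6
```

View pics/fin.png

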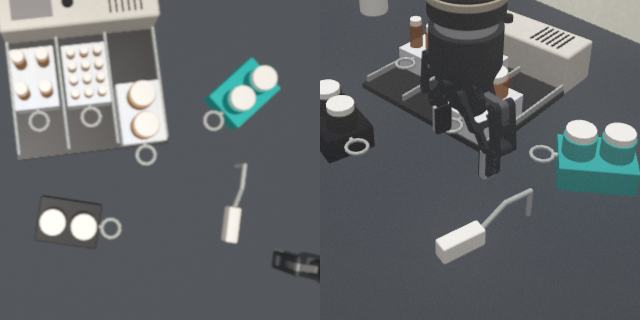

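The final view shows the jar rack level with the deck edge, the other racks in place, the hook standing on its handle at (232,224) in the top half, and the gripper clear.

```bash
python3 -c "
from station import *
print(close_job())"
```

```text
the job is handed in; nothing more can be done
None
```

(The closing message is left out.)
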